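Reset the tripped control unit

TASK

One of the two grey control units on the bench has tripped: its white trip flag stands upright in the notch at the end of its lid. With the fingertips, push that unit's shutter fully open by its tab, reach into the well and press the sunken reset key right down so that the flag drops flat, let the key come back up, then push the shutter fully shut again and move clear. Only push and press: do not lift, tip or shove the unit about, and leave the other unit and the tools and parts lying around where they are.

Things in the scene. Friction and masses are not known exactly. Their poses are not given: they have to be found in the camera images.
- unit_tripped: Grey control unit standing loose on the bench, 90 (x) by 170 (y) by 60 (z) mm, about 1.4 kg; origin: centre of its underside, z up. In its lid are a shuttered well centred at x 0, y -40 mm, and in a 36 mm wide, 16 mm deep notch at the +y end, a white trip flag: a plate 30 wide, 24 mm tall, hinged along x at y +64, z 46 mm. This is the tripped one: its flag stands upright, 10 mm above the lid.
- unit_other: Grey control unit standing loose on the bench, 90 (x) by 170 (y) by 60 (z) mm, about 1.4 kg; origin: centre of its underside, z up. In its lid are a shuttered well centred at x 0, y -40 mm, and in a 36 mm wide, 16 mm deep notch at the +y end, a white trip flag: a plate 30 wide, 24 mm tall, hinged along x at y +64, z 46 mm. This is the untripped one, to be left alone: its flag lies flat in the notch.
- well_tripped (a point): Centre of the well's mouth on the tripped unit, level with the lid (60 mm above the bench). The well is 50 x 50 mm square, sides along the unit's x and y, 24 mm deep, with the round black reset key, 24 mm across, in its middle. The key's top lies 13 mm below this point when up and 23 mm below when fully down.
- tab_tripped (a point): Centre of the top of the black push tab on the tripped unit's shutter; moves with the shutter (a 60 x 60 mm steel plate on the lid between two rails 5 mm high, 62 mm apart). The tab is a block 36 (unit x) by 16 (unit y) mm, 12 mm tall, mid-plate; this point is 16 mm above the lid, the plate's upper face 4 mm.
- shutter_tripped (a joint): Shutter of the tripped unit, m: 0 = fully shut over the well (end stop), 0.070 = fully open (end stop), moving along the unit's +y. Dry friction about 1.5 N; it stays where it is left.
- key_tripped (a joint): Reset key of the tripped unit, m: 0 = up, 0.010 = fully down. Spring return; about 2 N to reach the bottom.
- flag_tripped (a joint): Trip flag of the tripped unit, rad: 0 = upright, 1.5 = dropped flat in the notch (towards the unit's +y). The reset key turns it down by a link as the key goes down, flat only when the key is at the bottom; it then stays down.
- tab_other (a point): The same point of the push tab on the other unit's shutter.
- driver_big: Bystander, loose on the bench: red-handled screwdriver, 200 mm long; origin on its underside.
- driver_small: Bystander, loose on the bench: yellow-handled screwdriver, 130 mm long; origin on its underside.
- marker: Bystander, loose on the bench: yellow and black flat marker pen, 120 x 24 x 16 mm; origin on its underside.
- connector: Bystander, loose on the bench: black plug connector, 35 x 50 x 28 mm; origin on its underside.
- tape: Bystander, loose on the bench: roll of black tape, 90 mm across, 20 mm high; origin on its underside.
- busbar: Bystander, loose on the bench: copper bar with two holes, 90 x 25 x 6 mm; origin on its underside.
- cutters: Bystander, loose on the bench: red-handled side cutters, about 160 x 75 x 18 mm; origin on its underside.
Not all that is in view belongs to the job. What is shaped like the unit_tripped but yellow is not meant.

How it is judged (in metres and radians):
On the way, in this order (a step that is already met when the one before it is completed fails the run):
1. the tripped unit's shutter is pushed open (value of joint shutter_tripped above 0.05 m), for 0.1 s.
2. the reset key is pressed down with the fingers and the trip flag drops (value of joint key_tripped above 0.008 m and value of joint flag_tripped above 1.1 rad and contact force between the fingers and unit_tripped above 0.5 N), for 0.1 s.
3. the key is let up again (value of joint key_tripped below 0.002 m), for 0.1 s.
4. the shutter is pushed shut (value of joint shutter_tripped below 0.006 m), for 0.1 s.
At the end, for the whole second after the job is handed in: The tripped unit's flag is down (turned more than 1.1 of 1.5 rad), its key is up (within 2 mm), its shutter is shut (within 6 mm), and the unit stands flat and still on the bench within 50 mm of where it was; the other unit is within 25 mm of where it was (value of joint flag_tripped above 1.1 rad and value of joint key_tripped below 0.002 m and value of joint shutter_tripped below 0.006 m and height (world z) of unit_tripped below 0.005 m and angle between unit_tripped's own z axis and vertical below 0.05 rad and linear speed of unit_tripped below 0.01 m/s and distance of unit_tripped from where it was at the start of the episode below 0.05 m and distance of unit_other from where it was at the start of the episode below 0.025 m); the robot touches nothing.
It fails at once if the tripped unit is lifted, tipped or shoved more than 50 mm (height (world z) of unit_tripped above 0.012 m or angle between unit_tripped's own z axis and vertical above 0.15 rad or distance of unit_tripped from where it was at the start of the episode above 0.05 m).
It fails at once if the other unit is moved more than 25 mm or its shutter is pushed (distance of any of unit_other, tab_other from where it was at the start of the episode above 0.025 m).
It fails at once if a tool or part lying about is lifted or moved more than 40 mm (distance of any of driver_big, driver_small, marker, connector, tape, busbar, cutters from where it was at the start of the episode above 0.04 m).
It also fails if it takes over 48 s, if anything falls off the work surface, if the arm or the gripper's body presses on something with over 40 N, if the wrist force passes 120 N, or if a joint passes its speed limit or range.

ROBOT

A 6-joint arm with a two-finger parallel gripper is mounted at the origin on the work surface. World frame = base frame: x ahead of the robot, y to its left, z up, the work surface at z = 0. Lengths are in mm, angles in rad, forces in N, time in s.
With the tool pointing down it reaches from about 350 to 875 mm from the base axis. Payload 4.2 kg.
Tool frame: the origin (TCP) lies at the very end of the fingers, on their centre line; the grasp point (between the pads) lies 19 mm behind it; z points along the fingers, y is the line along which they close (so a half turn about z gives the same grasp; the last joint's range is limited). The gripper opens to 85 mm and grips with 20 to 120 N. Pads are 22 mm wide; open, the fingers measure 114 mm over their backs; the gripper's body (76 mm by 85 mm) begins 54 mm behind the grasp point. The pads swing forward as they close: fully open they stand 13 mm farther back than shut.
Start: joints at [-0.942, 0.385, 0.008, 0, -1.194, -0.259], TCP at [225.907, -582.722, 231.312] pointing down, gripper open.
Joint ranges: [-3.14, 3.14], [-1.21, 2.06], [-1.07, 1.41], [-3.16, 2.05], [-2.99, -0.16], [-3.1, 3.1]. Speed limits (rad/s): [2.79, 2.79, 3.14, 3.14, 3.14, 3.14].

INTERFACE

Orientations are given as a unit quaternion [x, y, z, w].
In Python, from bench import arm gives the robot as it stands. The module is installed in compiled form; this text tells all that it offers.
- The arm moves only by the tool drive_tool, never from a script. Its argument "targets" is a list of rows, each a list of 5 numbers: the closure, from -1 (fully open) to 1 (shut), then the shift along the tool's x, y, z in mm, then the turn about the tool's z in degrees. In form: [[grip, tx, ty, tz, roll], ...]. A call has 1 to 12 rows; each row is the pose to reach, as a shift and turn from the pose commanded when the call began, along the tool's axes at that moment; what a row does not reach only later rows make up. A row lasts 1/10 s, in which the tool goes at most 50 mm and 8.59 degrees, less where a joint would pass 70% of its speed; a pose out of reach is approached as far as the arm can. A call with a gripper value outside its range is refused whole. The fingers move at their own pace and stop on an object; the grip force is fixed at half the most. Time passes only in rows, so rows that repeat a pose let the fingers close. It gives the time, the measured TCP pose, the force, the opening and the grip force at its end, in the units of the state.
- arm.read_state(): the state, without advancing time (a new reading comes with each control period).
- arm.get_image(name): name is "side" or "top"; returns the picture (400x640x3 uint8, blue, green, red); there is no depth.
- arm.camera_params(name): a dict with "fov_y" (degrees; the focal length in pixels is half the picture's height over the tangent of half this angle, whatever the lens; pixels are square), "cx", "cy" (the principal point, pixels), "rvec" (rotation vector, rad) and "tvec" (3), from world to camera coordinates, as OpenCV has them. Camera axes: x right, y down, z forward; pixel columns grow to the right and rows downward; lengths in mm; the calibration is good to about 2 mm. A picture is of the moment at which its call begins. camera_params takes no time and is no camera call.
- arm.job_done(): hands the job in; it is judged then, once.
The state is a dict: "clock": time; "joints": joint angles; "joint_vel": joint speeds; "joint_efforts": joint torques, N m; "position": TCP position; "ee_rot": TCP orientation; "contact_force": force on the tool from outside, world axes, zero at the start; "wrist_torque": the same for the moment, N m; "gripper_width": finger opening in mm; "grasp_force": force on a finger pad.
Only numpy, scipy, OpenCV 4.12 (cv2) and the standard library are available. Lean on these libraries where they do the work, as an engineer would, in place of code of your own. Each camera call takes 0.05 s, during which the arm holds its last target. There are 200 camera calls.

## Working session

There is one attempt and no reset: what is moved stays moved. The work goes in short steps, Python scripts to look and compute and a tool call to move; the robot and the scene stay as the last step left them, time stands still between calls to the robot, and variables do not carry over. Pictures are saved under pics/ and viewed, at most 13 in all, crops included, and the job is handed in when it is done.

Besides the shell and the picture viewer there is one more tool, called after "Emit:" as name([rows], argument=value, ...), one row to a line, values as JSON. drive_tool: Moves the arm, as the interface text tells. Its arguments: {"type":"object","properties":{"targets":{"type":"array","items":{"type":"array","items":{"type":"number"}}}},"required":["targets"]}

```bash
mkdir -p pics; python3 - <<'E'
from bench import arm
import cv2
for n in("top","side"):
    cv2.imwrite(f"pics/{n}0.png",arm.get_image(n)); print(n,arm.camera_params(n))
s=arm.read_state(); print(s["clock"],s["position"],s["ee_rot"],s["gripper_width"])
E
```

```text
top {'fov_y': 57.26023406365634, 'cx': 319.10089033759243, 'cy': 206.2532543490992, 'rvec': array([ 2.18149073, -2.21771207,  0.09061918]), 'tvec': array([6.13294495e-01, 4.78971602e+02, 8.41380823e+02])}
side {'fov_y': 44.24788955444046, 'cx': 317.79626463286957, 'cy': 193.96650361796736, 'rvec': array([ 0.37481877, -2.67698346,  1.29279232]), 'tvec': array([ 474.56719157,  139.90232657, 1226.89539977])}
0.1 [ 225.71218672 -582.24829754  230.32408735] [-1.83790044e-01  9.82965006e-01  9.78047481e-04 -2.43622977e-04] 85.00406598994503
```

View pics/top0.png

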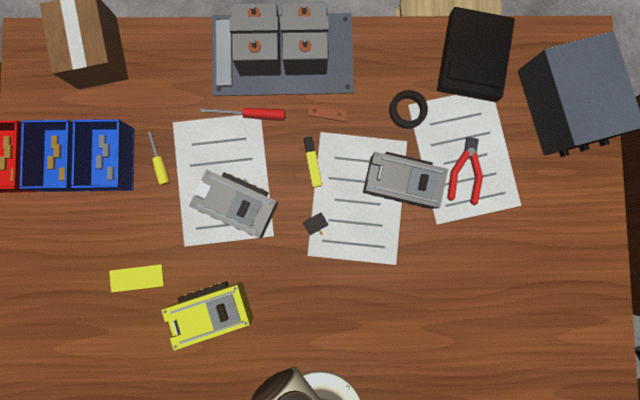

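View pics/side0.png

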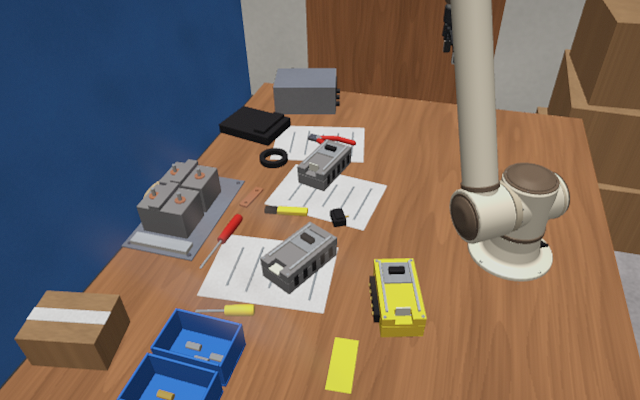

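Two grey units, centred near (233,203) and (405,180) in the top view. The left one shows a white patch at its notch end, (203,186). I'll zoom in to confirm.

```bash
python3 - <<'E'
import cv2,numpy as np
t=cv2.imread("pics/top0.png");s=cv2.imread("pics/side0.png")
r=lambda i,x,y,w,h:cv2.resize(i[y:y+h,x:x+w],(400,300),interpolation=cv2.INTER_CUBIC)
cv2.imwrite("pics/z0.png",np.vstack([np.hstack([r(t,180,155,104,78+10),r(t,355,135,104,88)]),np.hstack([r(s,250,210,104,88),r(s,280,120,104,88)])]))
E
```

```text
(no output)
```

View pics/z0.png

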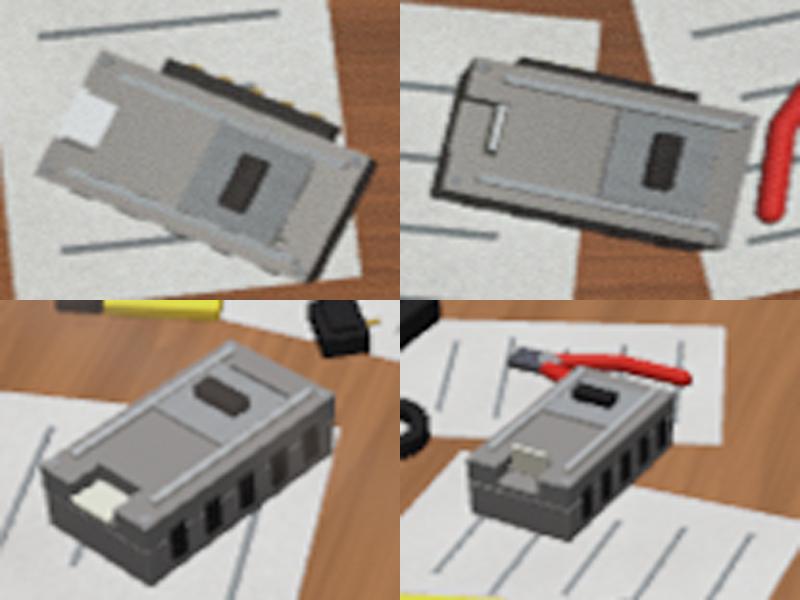

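The right-hand unit is the tripped one: its flag stands upright at about (381,173) in the top view. The left unit's flag lies flat. Next I measure the right one.

```bash
cat > h.py <<'E'
import cv2,numpy as np
from scipy.spatial.transform import Rotation as Ro
from bench import arm
def cam(n):
    p=arm.camera_params(n);f=200/np.tan(np.radians(p["fov_y"]/2))
    R=cv2.Rodrigues(np.array(p["rvec"]))[0];return f,p["cx"],p["cy"],R,np.array(p["tvec"])
def ray(n,uv,z):
    f,cx,cy,R,t=cam(n);d=R.T@np.array([(uv[0]-cx)/f,(uv[1]-cy)/f,1]);o=-R.T@t
    return o+d*(z-o[2])/d[2]
def blob(img,x,y,w,h,th):
    m=(img[y:y+h,x:x+w].max(2)<th).astype(np.uint8)
    k,l,s,c=cv2.connectedComponentsWithStats(m);i=1+np.argmax(s[1:,4]);return c[i]+[x,y],s[i]
E
python3 - <<'E'
from h import *
t=cv2.imread("pics/top0.png");s=cv2.imread("pics/side0.png")
c,st=blob(t,517-100,165,25,30,90);print("tab top",c,st,ray("top",c,73).round(1))
c2,st2=blob(s,318,140,28,16,60);print("tab side",c2,st2,ray("side",c2,73).round(1))
q=[ray("top",(355+a/3.846,135+b/3.409),60) for a,b in[(78,62),(355,118),(322,245),(38,192)]]
q=np.array(q);print(q.round(1),q.mean(0))
print([np.linalg.norm(q[i]-q[(i+1)%4]).round(1) for i in range(4)])
# unit +y direction
d=(q[0]+q[3]-q[1]-q[2])/2; e=(q[0]+q[1]-q[2]-q[3])/2
print("yaw of +y deg",np.degrees(np.arctan2(d[1],d[0])),"x dir-ish",np.degrees(np.arctan2(e[1],e[0])))
d/=np.linalg.norm(d);print("tab pred",q.mean(0)-40*d)
R=Ro.from_quat(arm.read_state()["ee_rot"]).as_matrix();print(R.round(3))
E
```

```text
tab top [422.84210526 181.98496241] [  1   9  11  17 133] [ 525.2 -235.2   73. ]
tab side [330.04166667 147.58333333] [ 7  5 11  6 48] [ 523.8 -231.    73. ]
[[ 593.3 -134.3   60. ]
 [ 553.9 -295.4   60. ]
 [ 470.5 -272.8   60. ]
 [ 507.8 -108.8   60. ]] [ 531.36855711 -202.81138011   60.        ]
[np.float64(165.8), np.float64(86.4), np.float64(168.3), np.float64(89.2)]
yaw of +y deg 76.7428455128305 x dir-ish -15.875068186893124
tab pred [ 522.19567974 -241.74540534   60.        ]
[[-0.932 -0.361 -0.001]
 [-0.361  0.932  0.002]
 [ 0.     0.002 -1.   ]]
```

Emit:
drive_tool([
  [1,-385,190,0,-55],
  [1,-385,190,0,-55],
  [1,-385,190,0,-55],
  [1,-385,190,0,-55],
  [1,-385,190,0,-55],
  [1,-385,190,0,-55],
  [1,-385,190,0,-55],
  [1,-385,190,0,-55],
  [1,-385,190,0,-55],
  [1,-385,190,60,-55],
  [1,-385,190,100,-55],
  [1,-385,190,100,-55],
])

```text
clock: 1.3
position: [511.0, -264.2, 124.1]
ee_rot: [-0.617, 0.787, 0.007, -0.004]
contact_force: [-0.0, -0.1, -0.7]
gripper_width: 0.3
grasp_force: 0.0
```

```bash
python3 - <<'E'
from h import *
s=arm.read_state();print(s["clock"],s["position"],s["contact_force"],s["gripper_width"],Ro.from_quat(s["ee_rot"]).as_matrix().round(3))
a,b=arm.get_image("top"),arm.get_image("side")
f=lambda i,x,y:cv2.resize(i[y:y+150,x:x+200],(400,300),interpolation=cv2.INTER_CUBIC)
cv2.imwrite("pics/a1.png",np.hstack([f(a,330,100),f(b,240,50)]))
E
```

```text
1.3 [ 511.01937157 -264.22311338  124.08107516] [-0.00140431 -0.12520398 -0.71692467] 0.2610401312999104 [[-0.24  -0.971 -0.016]
 [-0.971  0.24   0.006]
 [-0.002  0.017 -1.   ]]
```

View pics/a1.png

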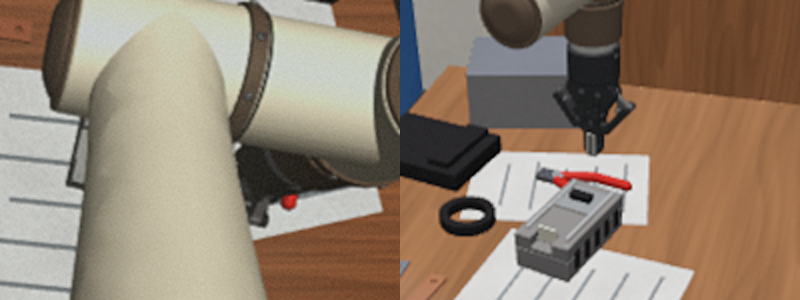

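Side view: fingers shut and above the tab's far side, path clear; the top view is blocked by the arm. Going down.

Emit:
drive_tool([
  [1,0,0,20,0],
  [1,0,0,40,0],
  [1,0,0,52,0],
  [1,0,0,58,0],
  [1,0,0,62,0],
  [1,0,0,62,0],
  [1,0,0,62,0],
])

```text
clock: 2.1
position: [516.8, -266.7, 70.2]
ee_rot: [-0.617, 0.787, -0.001, 0.0]
contact_force: [-0.1, 0.5, 0.5]
gripper_width: 0.2
grasp_force: 0.0
```

```bash
python3 - <<'E'
from h import *
s=arm.read_state();print(s["clock"],s["position"],s["contact_force"],Ro.from_quat(s["ee_rot"]).as_matrix().round(3))
b=arm.get_image("side")
cv2.imwrite("pics/a2.png",cv2.resize(b[100:200,270:410],(700,500),interpolation=cv2.INTER_CUBIC))
E
```

```text
2.1 [ 516.80482388 -266.66789902   70.19618333] [-0.14974229  0.48033946  0.47874929] [[-0.239 -0.971  0.002]
 [-0.971  0.239 -0.001]
 [ 0.    -0.002 -1.   ]]
```

View pics/a2.png

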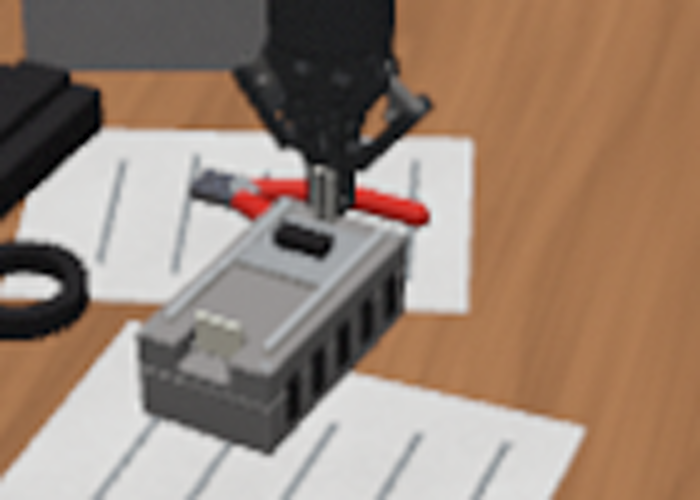

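The fingers are just behind the tab, centred near (325,205) in the crop, and not touching. Pushing.

Emit:
drive_tool([
  [1,-5,0,0,0],
  [1,-10,0,0,0],
  [1,-15,0,0,0],
  [1,-20,0,0,0],
  [1,-25,0,0,0],
  [1,-30,0,0,0],
  [1,-36,0,0,0],
  [1,-42,0,0,0],
  [1,-48,0,0,0],
  [1,-54,0,0,0],
  [1,-60,0,0,0],
  [1,-60,0,0,0],
])

```text
clock: 3.35
position: [530.4, -207.1, 69.1]
ee_rot: [-0.617, 0.787, 0.0, -0.0]
contact_force: [0.3, 0.5, 0.3]
gripper_width: -0.1
grasp_force: 0.0
```

```bash
python3 - <<'E'
from h import *
s=arm.read_state();print(s["clock"],s["position"],s["contact_force"])
b=arm.get_image("side")
cv2.imwrite("pics/a3.png",cv2.resize(b[100:200,270:410],(700,500),interpolation=cv2.INTER_CUBIC))
E
```

```text
3.35 [ 530.43595481 -207.12326543   69.07765862] [0.32181786 0.54062766 0.33459599]
```

View pics/a3.png

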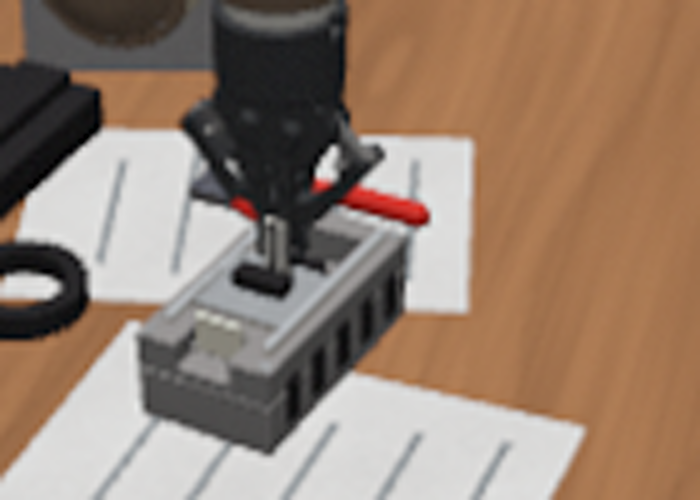

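The shutter is about two thirds open and the unit has not moved. Going on towards the stop.

Emit:
drive_tool([
  [1,-4,0,0,0],
  [1,-8,0,0,0],
  [1,-12,0,0,0],
  [1,-15,0,0,0],
  [1,-17,0,0,0],
  [1,-17,0,0,0],
])

```text
clock: 4.0
position: [533.9, -192.1, 69.0]
ee_rot: [-0.617, 0.787, 0.0, -0.001]
contact_force: [-1.3, -4.1, -1.3]
gripper_width: -0.2
grasp_force: 2.3
```

Emit:
drive_tool([
  [1,-1,0,0,0],
  [1,-2,0,0,0],
  [1,-2,0,0,0],
])

```text
clock: 4.3
position: [534.1, -191.0, 69.0]
ee_rot: [-0.617, 0.787, 0.0, -0.001]
contact_force: [-1.6, -7.2, -1.8]
gripper_width: 0.2
grasp_force: 4.0
```

Emit:
drive_tool([
  [1,-1,0,0,0],
  [1,-2,0,0,0],
  [1,-2,0,0,0],
])

```text
clock: 4.6
position: [534.4, -189.2, 69.0]
ee_rot: [-0.617, 0.787, 0.0, -0.002]
contact_force: [-0.9, -8.0, -2.0]
gripper_width: 0.1
grasp_force: 4.2
```

```bash
python3 - <<'E'
from h import *
s=arm.read_state();print(s["clock"],s["position"],s["contact_force"])
b=arm.get_image("side")
cv2.imwrite("pics/a4.png",cv2.resize(b[100:200,270:410],(700,500),interpolation=cv2.INTER_CUBIC))
E
```

```text
4.6 [ 534.41842164 -189.24817479   69.02880316] [-0.93019435 -7.9646334  -1.97012964]
```

View pics/a4.png

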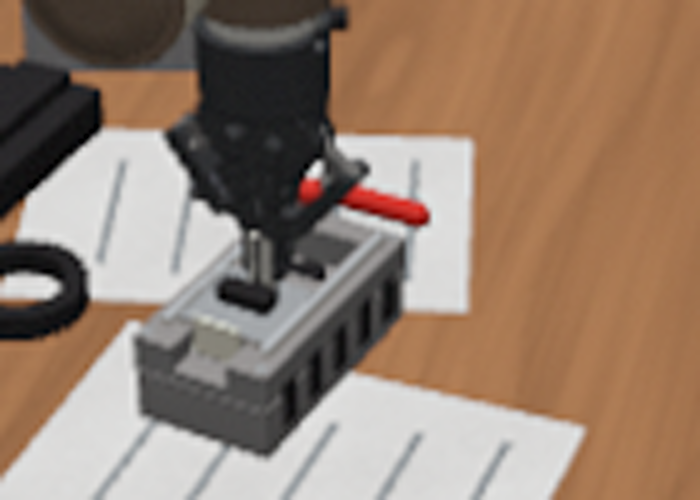

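The shutter is at its end stop: force has risen to 8 N and the tab no longer moves relative to the unit. Backing off, raising, and moving over the well.

Emit:
drive_tool([
  [1,6,0,0,0],
  [1,8,0,-20,0],
  [1,30,0,-35,0],
  [1,50,0,-40,0],
  [1,50,0,-40,0],
  [1,50,0,-40,0],
  [1,50,0,-40,0],
])

```text
clock: 5.35
position: [523.6, -235.7, 108.9]
ee_rot: [-0.617, 0.787, 0.0, -0.0]
contact_force: [0.3, 0.4, 0.0]
gripper_width: -0.5
grasp_force: 0.0
```

```bash
python3 - <<'E'
from h import *
s=arm.read_state();print(s["clock"],s["position"],s["contact_force"])
b=arm.get_image("side");cv2.imwrite("pics/raw5.png",b)
cv2.imwrite("pics/a5.png",cv2.resize(b[110:190,280:380],(750,600),interpolation=cv2.INTER_CUBIC))
c,st=blob(b,308,152,22,14,60);print(c,st,ray("side",c,73))
E
```

```text
5.35 [ 523.61526655 -235.67177219  108.91798005] [0.2671845  0.43723249 0.04061972]
[319.06 158.62] [ 6  4 11  7 50] [ 539.0464322 -166.105935    73.       ]
```

View pics/a5.png

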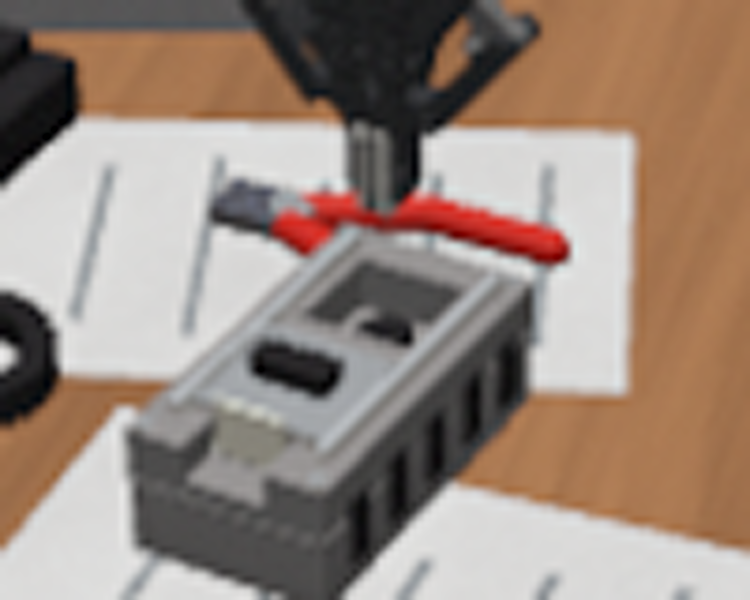

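Shutter fully open, well and key in view. The tab at (539,-166) puts the well at about (522,-234), 2 mm from the TCP. Pressing.

Emit:
drive_tool([
  [1,-1,1,20,0],
  [1,-1,1,40,0],
  [1,-1,1,50,0],
  [1,-1,1,55,0],
  [1,-1,1,60,0],
  [1,-1,1,64,0],
  [1,-1,1,67,0],
  [1,-1,1,67,0],
])

```text
clock: 6.2
position: [523.3, -235.1, 42.5]
ee_rot: [-0.617, 0.787, -0.0, 0.0]
contact_force: [0.4, 0.8, 1.4]
gripper_width: 0.1
grasp_force: 0.6
```

Emit:
drive_tool([
  [1,0,0,2,0],
  [1,0,0,4,0],
  [1,0,0,5,0],
  [1,0,0,5,0],
  [1,0,0,5,0],
])

```text
clock: 6.7
position: [523.3, -235.1, 37.5]
ee_rot: [-0.617, 0.787, -0.0, 0.0]
contact_force: [0.8, 0.8, 1.0]
gripper_width: -0.1
grasp_force: 0.9
```

```bash
python3 - <<'E'
from h import *
s=arm.read_state();print(s["clock"],s["position"],s["contact_force"])
b=arm.get_image("side")
cv2.imwrite("pics/a6.png",cv2.resize(b[110:190,280:380],(750,600),interpolation=cv2.INTER_CUBIC))
E
```

```text
6.7 [ 523.34087965 -235.14422655   37.50191335] [0.76122587 0.77083527 0.96065281]
```

View pics/a6.png

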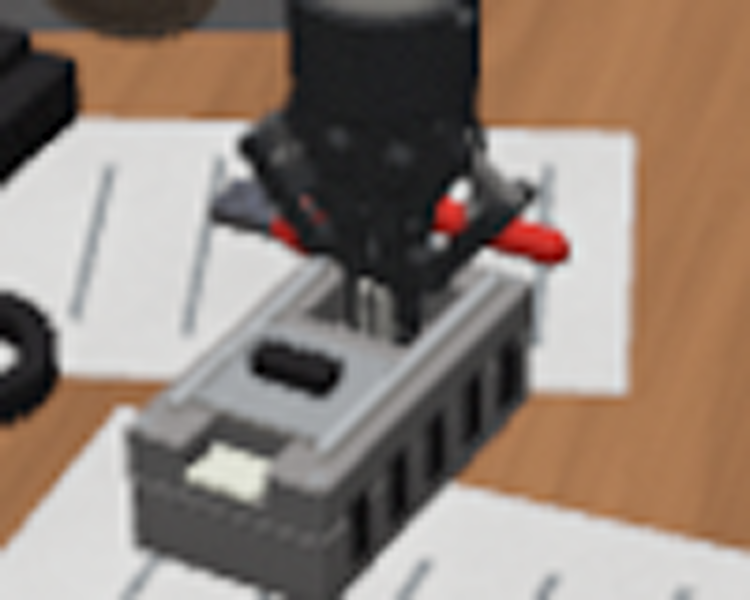

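The flag has turned down, near (230,470) in the crop. A little further, to reach the bottom for certain.

Emit:
drive_tool([
  [1,0,0,1,0],
  [1,0,0,1,0],
  [1,0,0,1.5,0],
  [1,0,0,1.5,0],
])

```text
clock: 7.15
position: [523.4, -235.2, 37.0]
ee_rot: [-0.617, 0.787, -0.001, 0.0]
contact_force: [-0.9, 1.5, 8.7]
gripper_width: 0.4
grasp_force: 3.9
```

Bottomed out at 8.7 N. Coming up, crossing over the tab to its +y side, and lowering.

Emit:
drive_tool([
  [1,0,0,-15,0],
  [1,0,0,-35,0],
  [1,0,0,-60,0],
  [1,0,0,-75,0],
  [1,0,0,-75,0],
  [1,-40,0,-75,0],
  [1,-80,0,-75,0],
  [1,-104,0,-75,0],
  [1,-104,0,-75,0],
  [1,-104,0,-55,0],
  [1,-104,0,-40,0],
  [1,-104,0,-33,0],
])

```text
clock: 8.35
position: [545.6, -134.7, 66.2]
ee_rot: [-0.616, 0.787, 0.002, -0.002]
contact_force: [-0.0, -0.9, 0.1]
gripper_width: -0.2
grasp_force: 0.0
```

```bash
python3 - <<'E'
from h import *
s=arm.read_state();print(s["clock"],s["position"],s["contact_force"])
b=arm.get_image("side")
cv2.imwrite("pics/a7.png",cv2.resize(b[110:190,280:380],(750,600),interpolation=cv2.INTER_CUBIC))
E
```

```text
8.35 [ 545.60771025 -134.70257323   66.24874695] [-0.0065418  -0.90467141  0.11041988]
```

View pics/a7.png

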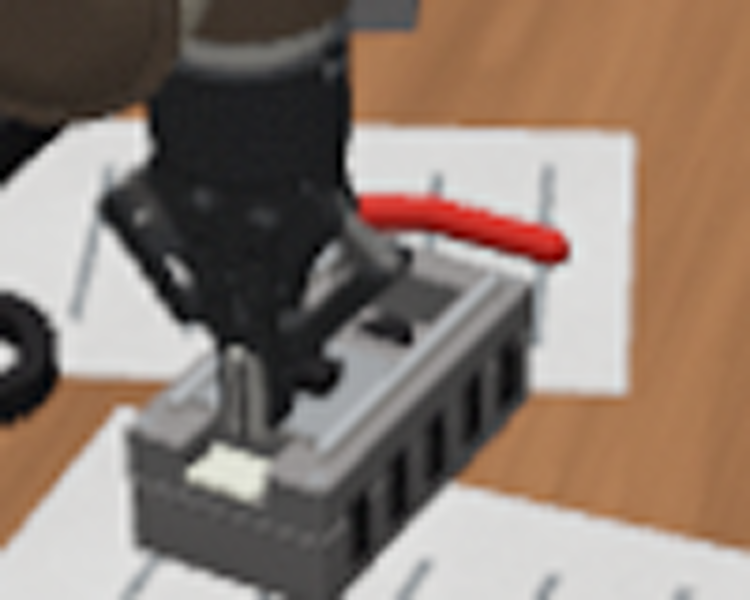

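The flag lies flat, the key is up (a black disc in the well at about (385,328)), and the fingers are on the tab's +y side. Pushing it shut.

Emit:
drive_tool([
  [1,0,0,-1,0],
  [1,5,0,-1,0],
  [1,10,0,-1,0],
  [1,15,0,-1,0],
  [1,21,0,-1,0],
  [1,28,0,-1,0],
  [1,35,0,-1,0],
  [1,42,0,-1,0],
  [1,49,0,-1,0],
  [1,56,0,-1,0],
  [1,62,0,-1,0],
  [1,66,0,-1,0],
])

```text
clock: 9.6
position: [531.8, -198.8, 69.8]
ee_rot: [-0.617, 0.787, 0.0, -0.0]
contact_force: [0.2, 1.6, 2.1]
gripper_width: -0.1
grasp_force: 0.8
```

Emit:
drive_tool([
  [1,3,0,0,0],
  [1,5,0,0,0],
  [1,7,0,0,0],
  [1,8,0,0,0],
  [1,8,0,0,0],
])

```text
clock: 10.1
position: [529.9, -206.1, 69.7]
ee_rot: [-0.617, 0.787, 0.0, -0.0]
contact_force: [-0.4, 0.7, 0.0]
gripper_width: -0.2
grasp_force: 0.2
```

Emit:
drive_tool([
  [1,2,0,0,0],
  [1,3,0,0,0],
  [1,3,0,0,0],
])

```text
clock: 10.4
position: [529.2, -209.0, 69.7]
ee_rot: [-0.617, 0.787, 0.0, -0.0]
contact_force: [-1.1, 1.3, 1.1]
gripper_width: 0.2
grasp_force: 0.4
```

Emit:
drive_tool([
  [1,1,0,0,0],
  [1,2,0,0,0],
  [1,3,0,0,0],
  [1,3,0,0,0],
])

```text
clock: 10.8
position: [528.5, -211.9, 69.7]
ee_rot: [-0.617, 0.787, 0.0, -0.0]
contact_force: [-0.8, 1.3, -0.2]
gripper_width: 0.1
grasp_force: 0.5
```

Emit:
drive_tool([
  [1,1,0,0,0],
  [1,2,0,0,0],
  [1,3,0,0,0],
  [1,3,0,0,0],
])

```text
clock: 11.2
position: [527.7, -214.8, 69.7]
ee_rot: [-0.617, 0.787, 0.0, -0.0]
contact_force: [0.1, 1.3, 0.8]
gripper_width: -0.2
grasp_force: 0.5
```

Emit:
drive_tool([
  [1,1,0,0,0],
  [1,2,0,0,0],
  [1,2,0,0,0],
  [1,2,0,0,0],
])

```text
clock: 11.6
position: [527.4, -216.8, 69.8]
ee_rot: [-0.617, 0.787, -0.0, -0.0]
contact_force: [-0.3, 1.4, -0.5]
gripper_width: 0.6
grasp_force: 0.3
```

Emit:
drive_tool([
  [1,1,0,0,0],
  [1,2,0,0,0],
  [1,2,0,0,0],
  [1,2,0,0,0],
])

```text
clock: 12.0
position: [527.0, -218.7, 69.8]
ee_rot: [-0.617, 0.787, -0.0, -0.0]
contact_force: [-0.6, 1.4, -0.4]
gripper_width: 0.2
grasp_force: 0.4
```

Emit:
drive_tool([
  [1,1,0,0,0],
  [1,2,0,0,0],
  [1,2,0,0,0],
  [1,2,0,0,0],
])

```text
clock: 12.4
position: [526.5, -220.6, 69.8]
ee_rot: [-0.617, 0.787, -0.0, 0.0]
contact_force: [-1.3, 2.0, -0.7]
gripper_width: 0.2
grasp_force: 0.7
```

Emit:
drive_tool([
  [1,1,0,0,0],
  [1,2,0,0,0],
  [1,2,0,0,0],
  [1,2,0,0,0],
])

```text
clock: 12.8
position: [526.5, -220.8, 69.8]
ee_rot: [-0.617, 0.787, 0.0, 0.001]
contact_force: [1.8, 9.8, 1.6]
gripper_width: -0.1
grasp_force: 4.4
```

Shut stop reached: 9.8 N at y = -220.8, where the geometry predicts about -220. Backing off and moving clear.

Emit:
drive_tool([
  [1,-6,0,0,0],
  [1,-10,0,-5,0],
  [1,-12,0,-40,0],
  [1,-12,0,-90,0],
  [1,-12,0,-140,0],
  [1,-12,0,-160,0],
  [1,40,30,-160,0],
  [1,90,60,-160,0],
  [1,140,90,-160,0],
  [1,190,120,-160,0],
  [1,240,150,-160,0],
  [1,240,150,-160,0],
])

```text
clock: 14.0
position: [321.0, -421.3, 230.6]
ee_rot: [-0.617, 0.787, -0.001, -0.0]
contact_force: [2.3, -0.5, -0.8]
gripper_width: -0.3
grasp_force: 0.0
```

Emit:
drive_tool([
  [1,0,0,0,0],
  [1,0,0,0,0],
  [1,0,0,0,0],
])

```text
clock: 14.3
position: [323.4, -419.5, 230.1]
ee_rot: [-0.617, 0.787, -0.0, -0.0]
contact_force: [1.0, 0.8, 0.7]
gripper_width: 0.2
grasp_force: 0.0
```

```bash
python3 - <<'E'
from h import *
s=arm.read_state();print(s["clock"],s["position"],s["contact_force"])
b=arm.get_image("side");t=arm.get_image("top")
c,st=blob(b,318,140,28,16,60);print(c,st,ray("side",c,73))
cv2.imwrite("pics/a8.png",np.hstack([cv2.resize(x,(400,300),interpolation=cv2.INTER_CUBIC) for x in(b[110:190,280:380],t[135:223,355:459])]))
E
```

```text
14.3 [ 323.35421088 -419.53458605  230.05344275] [1.0143389  0.84201378 0.73820595]
[330.82978723 147.14893617] [ 8  4 11  7 47] [ 522.11476466 -233.91954082   73.        ]
```

View pics/a8.png

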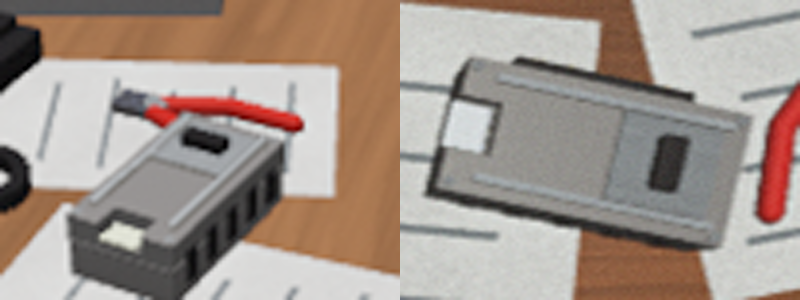

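Both views show the flag flat, the shutter shut over the well, the unit in place and the arm clear.

```bash
python3 -c "
from bench import arm
print(arm.job_done())"
```

```text
the job is handed in; nothing more can be done
None
```

I reset the tripped unit and handed the job in: flag flat, shutter shut against its stop, arm clear. The last pictures show the flag, the shutter and the unit in place; the closed shutter hides the key, which I last saw up just before shutting it.

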